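# Set up a row of valve bodies for an automatic measuring run

## Task

Set up this measuring machine for an automatic run: hang the empty wire basket by its handle across both prongs of the yellow hook, and line up all the brass valve bodies in one row along the steel fence of the plate, each upright and centred on its own blue line with a short end flush and square against the fence, filling the lines from the red end stop onwards without skipping one. Only when basket and row are done, turn the mode selector on the control box to the green mark. Leave the ring gauge on the plate where it is.

Things in the scene. Friction and masses are not known exactly. Their poses are not given: they have to be found in the camera images.
- plate: Aluminium fixture plate, fixed, 340 (x) x 430 (y) x 20 mm; origin: centre of its underside, on the table; +x away from the robot, z up. On its far edge a steel fence 22 mm thick, 400 long, 25 high above the plate, near face at x = 125 mm. At the left end (+y) a red end stop, 14 wide, 25 high, from x = 75 to 125 mm, inner face at y = 180 mm. The small holes are only for looks.
- station1 (a point): Line 1 of 4, counted from the red end stop (+y) towards -y, pitch 75 mm: where the 5 mm wide blue line on the plate meets the foot of the fence's near face, on the plate's top (20 mm above the table). Axes as the plate's: +x into the fence, +y along it to the red stop.
- station2 (a point): Line 2 of 4, counted from the red end stop (+y) towards -y, pitch 75 mm: where the 5 mm wide blue line on the plate meets the foot of the fence's near face, on the plate's top (20 mm above the table). Axes as the plate's: +x into the fence, +y along it to the red stop.
- station3 (a point): Line 3 of 4, counted from the red end stop (+y) towards -y, pitch 75 mm: where the 5 mm wide blue line on the plate meets the foot of the fence's near face, on the plate's top (20 mm above the table). Axes as the plate's: +x into the fence, +y along it to the red stop.
- station4 (a point): Line 4 of 4, counted from the red end stop (+y) towards -y, pitch 75 mm: where the 5 mm wide blue line on the plate meets the foot of the fence's near face, on the plate's top (20 mm above the table). Axes as the plate's: +x into the fence, +y along it to the red stop.
- valve1: Brass valve body, loose, about 0.5 kg, one of 3 or 4 alike (None if absent): block 60 (x) x 40 (y) x 30 mm high, on its middle a round boss 32 mm across, 18 high (48 in all). Origin: centre of underside. Alike after a half turn; either short end (+-x) may go to the fence, the origin then lying 30 mm before the fence. Stands on the plate.
- valve2: Brass valve body, loose, about 0.5 kg, one of 3 or 4 alike (None if absent): block 60 (x) x 40 (y) x 30 mm high, on its middle a round boss 32 mm across, 18 high (48 in all). Origin: centre of underside. Alike after a half turn; either short end (+-x) may go to the fence, the origin then lying 30 mm before the fence. Stands on the plate.
- valve3: Brass valve body, loose, about 0.5 kg, one of 3 or 4 alike (None if absent): block 60 (x) x 40 (y) x 30 mm high, on its middle a round boss 32 mm across, 18 high (48 in all). Origin: centre of underside. Alike after a half turn; either short end (+-x) may go to the fence, the origin then lying 30 mm before the fence. Stands on the plate.
- valve4: Brass valve body, loose, about 0.5 kg, one of 3 or 4 alike (None if absent): block 60 (x) x 40 (y) x 30 mm high, on its middle a round boss 32 mm across, 18 high (48 in all). Origin: centre of underside. Alike after a half turn; either short end (+-x) may go to the fence, the origin then lying 30 mm before the fence. Stands on the plate.
- basket: Empty wire basket, loose, about 0.25 kg, 100 (x) x 130 (y) x 50 mm high, with a stiff fixed bail handle of 8 mm wire over its middle: posts at y = +-65 mm, level top bar along y, straight for y = -53 to 53 mm, its axis 150 mm above the underside. Origin: centre of underside. Alike after a half turn. Starts on the plate.
- basket_handle (a point): Centre of the basket handle's top bar, on its axis, in the middle of a blue grip sleeve 14 mm in diameter and 36 mm long. Axes as the basket's: y along the bar.
- hook (a point): Midway between the two yellow prongs of the hook, at their axes' height, 250 mm above the table. Prongs: round, 8 mm thick, at y = +-36 mm, level from x = 52 to -45 mm, then turned up to tips at x = -59 mm, 24 mm above their axes. x away from the robot, y across the prongs. Bar axis when hung: 8 mm above this point. Room between the prongs for the gripper.
- stand: Stand of the hook, fixed; origin on the table straight below hook, same axes. Aluminium post 30 mm square, 265 mm high, near face at x = 60 mm; at its top a dark cross bar 100 mm wide and 30 mm high, near face at x = 52 mm, that carries the prongs; foot 170 x 150 x 10 mm.
- selector (a joint): Mode selector: black bar knob that clicks in 4 places: 0 (black mark), 0.7 (blue), 1.4 (GREEN, automatic) and 2.1 rad (yellow), growing clockwise seen from above. Let go, it springs to the nearest click; turning takes less than 0.1 N m.
- selector_grip (a point): Point on the selector's axis at gripping height, 30 mm above the box's top. Knob: bar 50 x 14 mm, from 9 to 35 mm above the box's top, on a disc 52 mm across. This frame turns with the knob, z up; the bar's pointing end (white line) lies 1.05 rad anticlockwise (from above) of this frame's +x.
- console: White control box of the selector, fixed, 220 (x) x 190 (y) x 65 mm; origin: centre of underside; x away from the robot. Selector axis at x = -30, y = 0 mm. On the far part of its top a joystick (at 78, 62 mm; 75 mm high) and a red stop button (at 78, -60 mm; 26 mm high).
- ring_gauge: Dark steel ring gauge, loose, 72 mm outside, 40 mm inside, 26 mm high, on the plate; origin: centre of underside. Leave it alone.
Mind the look-alikes: they are no part of the job. What is shaped like the valve3 but orange is not meant. What is shaped like the valve2 but pink is not meant.

How it is judged:
On the way, in this order (a step that is already met when the one before it is completed fails the run):
1. the basket hangs on the hook and the valve bodies stand in their row (x of valve1 in the frame of station1 between -0.0335 and -0.028 m and z of valve1 in the frame of station1 between -0.003 and 0.004 m and angle between the x axis of each of valve1, valve2, valve3, valve4 and the x axis of plate, either way round below 0.06 rad and angle between each of valve1, valve2, valve3, valve4's own z axis and vertical below 0.05 rad and x of valve2 in the frame of station1 between -0.0335 and -0.028 m and z of valve2 in the frame of station1 between -0.003 and 0.004 m and x of valve3 in the frame of station1 between -0.0335 and -0.028 m and z of valve3 in the frame of station1 between -0.003 and 0.004 m and x of valve4 in the frame of station1 between -0.0335 and -0.028 m and z of valve4 in the frame of station1 between -0.003 and 0.004 m and (y of valve1 in the frame of station1 between -0.007 and 0.007 m or y of valve1 in the frame of station2 between -0.007 and 0.007 m or y of valve1 in the frame of station3 between -0.007 and 0.007 m or y of valve1 in the frame of station4 between -0.007 and 0.007 m) and (y of valve2 in the frame of station1 between -0.007 and 0.007 m or y of valve2 in the frame of station2 between -0.007 and 0.007 m or y of valve2 in the frame of station3 between -0.007 and 0.007 m or y of valve2 in the frame of station4 between -0.007 and 0.007 m) and (y of valve3 in the frame of station1 between -0.007 and 0.007 m or y of valve3 in the frame of station2 between -0.007 and 0.007 m or y of valve3 in the frame of station3 between -0.007 and 0.007 m or y of valve3 in the frame of station4 between -0.007 and 0.007 m) and (y of valve4 in the frame of station1 between -0.007 and 0.007 m or y of valve4 in the frame of station2 between -0.007 and 0.007 m or y of valve4 in the frame of station3 between -0.007 and 0.007 m or y of valve4 in the frame of station4 between -0.007 and 0.007 m) and (y of valve1 in the frame of station1 between -0.007 and 0.007 m or y of valve2 in the frame of station1 between -0.007 and 0.007 m or y of valve3 in the frame of station1 between -0.007 and 0.007 m or y of valve4 in the frame of station1 between -0.007 and 0.007 m) and (y of valve1 in the frame of station2 between -0.007 and 0.007 m or y of valve2 in the frame of station2 between -0.007 and 0.007 m or y of valve3 in the frame of station2 between -0.007 and 0.007 m or y of valve4 in the frame of station2 between -0.007 and 0.007 m) and (y of valve1 in the frame of station3 between -0.007 and 0.007 m or y of valve2 in the frame of station3 between -0.007 and 0.007 m or y of valve3 in the frame of station3 between -0.007 and 0.007 m or y of valve4 in the frame of station3 between -0.007 and 0.007 m) and x of basket_handle in the frame of hook between -0.045 and 0.045 m and y of basket_handle in the frame of hook between -0.025 and 0.025 m and z of basket_handle in the frame of hook between 0.003 and 0.014 m and angle between basket's own z axis and vertical below 0.3 rad and contact force between basket and stand above 1 N), for 0.2 s.
2. the selector is at the green mark (value of joint selector between 1.25 and 1.55 rad), for 0.2 s.
At the end, for the whole second after the job is handed in: Basket hangs still, handle bar across both prongs (middle within 25 mm, tilt under 0.3 rad); valve bodies at rest, end within 3.5 mm of the fence, square within 0.06 rad, within 7 mm of a line, one a line, lines filled from the red stop without a gap; selector within 0.15 rad of green (all of step 1 and all of step 2 and linear speed of basket below 0.03 m/s and linear speed of each of valve1, valve2, valve3, valve4 below 0.01 m/s); the robot touches nothing.
It fails at once if the ring gauge is moved by more than 30 mm (distance of ring_gauge from where it was at the start of the episode above 0.03 m).
Of valve1, valve2, valve3, valve4 only 3 to 4 are there at a start; the rules pass over those that are not, and their reading is None.
At some moment in a run one of valve1, valve2, valve3, valve4 may be knocked a few centimetres aside while the robot is not near it.
Once in a run the grip may slacken for a moment while it holds something.
It also fails if it takes over 208 s, if anything falls off the work surface, if the arm or the gripper's body presses on something with over 40 N, if the wrist force passes 120 N, or if a joint passes its speed limit or range.

## Robot

A 6-joint arm with a two-finger parallel gripper is mounted at the origin on the work surface. World frame = base frame: x ahead of the robot, y to its left, z up, the work surface at z = 0. Lengths are in m, angles in rad, forces in N, time in s.
With the tool pointing down it reaches from about 0.35 to 0.725 m from the base axis. Payload 6 kg.
Tool frame: the origin (TCP) lies on the centre line of the jaws, within the pads' length; the fingertips stand ahead of it and the grasp point (between the pads) lies 6 mm ahead of it (robot.tip_reach is the z of the fingertips in the tool frame, in m); z points along the fingers, y is the line along which they close (so a half turn about z gives the same grasp; the last joint's range is limited). The gripper opens to 85 mm and grips with 20 to 120 N. Pads are 22 mm wide; open, the fingers measure 114 mm over their backs; the gripper's body (76 mm by 85 mm) begins 54 mm behind the grasp point. The pads swing forward as they close: fully open they stand 13 mm farther back than shut.
Start: joints at [1.543, 0.04, 0.085, 0, -1.615, -0.334], TCP at [0.212, 0.561, 0.256] pointing down, gripper open.
Joint ranges: [-2.56, 2.56], [-1.29, 2.01], [-1.08, 1.49], [-3.29, 1.98], [-2.81, -0.18], [-2.99, 2.99]. Speed limits (rad/s): [2.57, 2.57, 3.01, 3.14, 3.14, 3.14].

## Interface

Orientations are given as a unit quaternion [w, x, y, z].
In Python, from plant import robot gives the robot as it stands.
- The arm moves only by the shell command python3 -m inch 'ROWS' [FORCE]. ROWS is JSON, a list of rows, each a list of 7 numbers: the shift along the tool's x, y, z in cm, then the turn, a rotation vector about the tool's x, y, z in rad, then the finger opening in cm, from 0 to 8.54. In form: [[x, y, z, rx, ry, rz, gripper], ...]. A call has 1 to 20 rows; each row shifts and turns the commanded pose from where the row before left it, along the tool's axes as they then stand; what a row does not reach is not made up. A row lasts 1/10 s, in which the tool goes at most 50 mm and 8.59 degrees, less where a joint would pass 70% of its speed; a pose out of reach is approached as far as the arm can. A call with a gripper value outside its range is refused whole. The fingers move at their own pace and stop on an object; FORCE is the grip in N (left out, the last holds). Time passes only in rows, so rows that do not move let the fingers close. It gives the time, the measured TCP pose, the force, the opening and the grip force at its end, in the units of the state.
- robot.observe(): the state, without advancing time (a new reading comes with each control period).
- robot.grab_frame(name): name is "side" or "top" or "wrist"; returns (picture, depth): 420x560x3 uint8, red, green, blue; 420x560 float32, m along the optical axis (not along the pixel's ray), 0 where there is no reading.
- robot.camera_params(name): a dict with "fx", "fy", "cx", "cy" (pixels), "T" (4x4, takes a point from camera to world coordinates). Camera axes: x right, y up, looking along -z (the intrinsics and any distortion apply to the point x, -y, -z); pixel columns grow to the right and rows downward; lengths in m; the calibration is good to about 2 mm. A picture is of the moment at which its call begins: read the wrist's pose just before it. camera_params takes no time and is no camera call; for the wrist camera it gives the pose at the moment of the call.
- robot.finish_job(): hands the job in; it is judged then, once.
The state is a dict: "time_s": time; "joint_pos": joint angles; "dq": joint speeds; "effort": joint torques, N m; "eef_pos": TCP position; "eef_rot": TCP orientation; "wrist_force": force on the tool from outside, world axes, zero at the start; "moment": the same for the moment, N m; "width": opening from 0.0 (shut) to 1.0 (fully open); "gripper_force": force on a finger pad.
Only numpy, scipy, OpenCV 4.12 (cv2) and the standard library are available. Lean on these libraries where they do the work, as an engineer would, in place of code of your own. Each camera call takes 0.05 s, during which the arm holds its last target. There are 200 camera calls.

## Working session

There is one attempt and no reset: what is moved stays moved. The work goes in short steps, Python scripts to look and compute and a shell command to move; the robot and the scene stay as the last step left them, time stands still between calls to the robot, and variables do not carry over. Pictures are saved under pics/ and viewed, at most 14 in all, crops included, and the job is handed in when it is done.

```bash
ls; mkdir -p pics; cat > h.py <<'E'
import numpy as np, cv2
from plant import robot
from scipy.spatial.transform import Rotation as R
def grab(n,save=None):
    p=robot.camera_params(n); im,d=robot.grab_frame(n)
    if save: cv2.imwrite('pics/'+save+'.png',im[:,:,::-1])
    return p,im,d
def cloud(p,d):
    v,u=np.mgrid[:d.shape[0],:d.shape[1]]
    X=np.stack([(u-p['cx'])/p['fx']*d,-(v-p['cy'])/p['fy']*d,-d,np.ones_like(d)],-1)
    W=X@np.array(p['T']).T
    W[d<=0]=np.nan
    return W[...,:3]
def ray(p,u,v,z):
    T=np.array(p['T']); r=T[:3,:3]@np.array([(u-p['cx'])/p['fx'],-(v-p['cy'])/p['fy'],-1]); o=T[:3,3]
    return o+r*(z-o[2])/r[2]
E
python3 - <<'E'
from h import *
for n in ('top','side'):
    p,im,d=grab(n,n+'0'); print({k:(np.round(v,3).tolist()) for k,v in p.items()})
    np.savez('pics/'+n+'0.npz',im=im,d=d)
s=robot.observe();print(s['time_s'],s['eef_pos'],s['eef_rot'],s['width'],robot.tip_reach)
print(robot.camera_params('wrist'))
E
```

```text
pics
{'fx': 379.643, 'fy': 379.643, 'cx': 282.67, 'cy': 210.564, 'T': [[0.022, 0.993, -0.116, 0.434], [-1.0, 0.022, -0.001, -0.017], [0.001, 0.116, 0.993, 1.149], [0.0, 0.0, 0.0, 1.0]]}
{'fx': 444.507, 'fy': 444.507, 'cx': 277.192, 'cy': 208.472, 'T': [[0.933, 0.176, -0.315, 0.201], [-0.361, 0.47, -0.806, -0.942], [0.006, 0.865, 0.502, 0.762], [0.0, 0.0, 0.0, 1.0]]}
0.1 [0.21221584 0.56094126 0.25537754] [ 8.00624419e-04  9.83684644e-01 -1.79899620e-01 -7.92710916e-05] 0.9973726127157413 0.025
{'fx': 301.45882783505976, 'fy': 301.45882783505976, 'cx': 277.5137026722058, 'cy': 209.59611301747412, 'T': array([[-0.35322757,  0.88964693,  0.28941081,  0.28576196],
       [-0.935535  , -0.33660465, -0.1071054 ,  0.5330324 ],
       [ 0.00213103, -0.30858653,  0.95119389,  0.37182363],
       [ 0.        ,  0.        ,  0.        ,  1.        ]])}
```

View pics/top0.png

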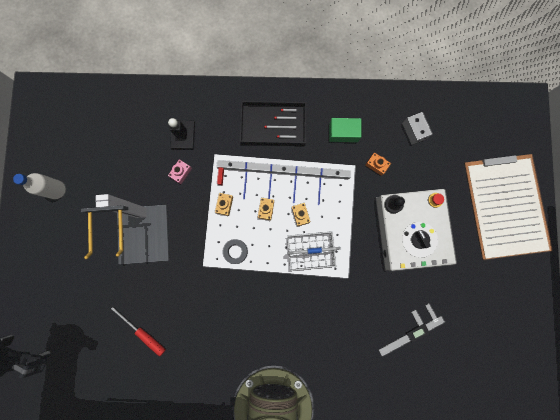

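View pics/side0.png

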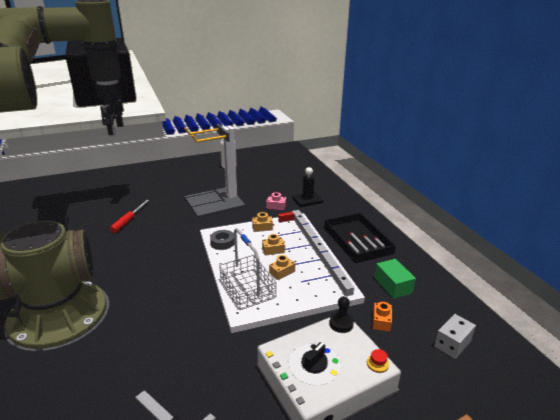

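The top view shows three brass candidates at about (224,204), (265,208) and (301,214), all on the plate. The orange one at (378,162) and the pink one at (178,171) are off the plate, so they are the look-alikes. The basket is at (311,250), the ring at (235,251), the hook at (105,230) and the knob at (421,239). I'll confirm with one enlarged crop and measure.

```bash
python3 - <<'E'
from h import *
z=np.load('pics/top0.npz');im,d=z['im'],z['d'];p=robot.camera_params('top')
c=im[140:290,155:355,::-1];cv2.imwrite('pics/c1.png',cv2.resize(c,None,fx=4,fy=4,interpolation=cv2.INTER_CUBIC))
W=cloud(p,d)
hsv=cv2.cvtColor(im,cv2.COLOR_RGB2HSV)
def comps(name,lo,hi,roi,minA=15):
    m=cv2.inRange(hsv,lo,hi); k=np.zeros_like(m);x0,y0,x1,y1=roi;k[y0:y1,x0:x1]=m[y0:y1,x0:x1]
    n,l,s,c=cv2.connectedComponentsWithStats(k)
    for i in range(1,n):
        if s[i,4]>=minA:
            w=W[l==i];print(name,s[i].tolist(),c[i].round(1),'med',np.nanmedian(w,0).round(4),'zr',np.nanpercentile(w[:,2],[5,50,95]).round(4))
comps('brass',(8,60,80),(25,255,255),(0,0,560,330),20)
comps('blue',(105,100,50),(130,255,255),(200,150,360,280),10)
comps('red',(0,150,60),(6,255,255),(200,150,360,280),10)
comps('yel',(18,120,100),(32,255,255),(60,180,170,280),10)
for q in [(105,210),(260,165),(310,169),(417,200),(421,239),(340,180),(205,262),(235,240)]: print(q,W[q[1],q[0]].round(4))
E
```

```text
brass [366, 152, 25, 23, 308] [377.9 163.6] med [ 0.7115 -0.2967  0.0297] zr [0.0008 0.0297 0.0483]
brass [465, 154, 87, 106, 757] [505.9 203.9] med [ 0.6062 -0.6759  0.0032] zr [-0.0013  0.0032  0.0068]
brass [215, 193, 18, 23, 291] [223.6 204. ] med [0.575  0.1555 0.0505] zr [0.0316 0.0505 0.0692]
brass [428, 193, 15, 15, 85] [432.9 200.4] med [ 0.5958 -0.4425  0.0702] zr [0.065  0.0702 0.0851]
brass [258, 198, 16, 22, 272] [265.5 208.6] med [0.5637 0.0339 0.0499] zr [0.0419 0.0499 0.0693]
brass [292, 203, 18, 23, 265] [300.6 214.2] med [ 0.5502 -0.0672  0.0505] zr [0.046  0.0505 0.0693]
brass [116, 210, 7, 47, 196] [119.9 232.9] med [0.479  0.3671 0.2525] zr [0.0094 0.2525 0.2681]
brass [84, 212, 9, 47, 200] [ 89.3 235.9] med [0.4668 0.4387 0.2525] zr [0.0009 0.2525 0.2703]
blue [244, 180, 2, 19, 19] [244.5 189. ] med [0.6283 0.1009 0.0206] zr [0.018  0.0206 0.0247]
blue [294, 189, 1, 12, 12] [294.  194.5] med [ 0.615  -0.0486  0.0192] zr [0.0169 0.0192 0.0208]
blue [319, 189, 1, 12, 12] [319.  194.5] med [ 0.6164 -0.1237  0.0203] zr [0.0173 0.0203 0.022 ]
blue [308, 248, 14, 6, 70] [314.2 250.2] med [ 0.4476 -0.098   0.1754] zr [0.17   0.1754 0.1788]
red [218, 168, 6, 17, 76] [220.3 175.7] med [0.662  0.1715 0.0438] zr [0.0312 0.0438 0.048 ]
yel [116, 210, 7, 47, 165] [119.9 233. ] med [0.474  0.3666 0.2528] zr [0.2489 0.2528 0.27  ]
yel [84, 212, 8, 47, 178] [ 89.2 234.8] med [0.4703 0.4386 0.2527] zr [0.2492 0.2527 0.2704]
(105, 210) [0.5298 0.404  0.2573]
(260, 165) [0.6981 0.0549 0.0414]
(310, 169) [ 0.6888 -0.094   0.0433]
(417, 200) [ 0.5996 -0.4029  0.0636]
(421, 239) [ 0.4857 -0.4003  0.0961]
(340, 180) [ 0.6621 -0.1867  0.0205]
(205, 262) [0.4078 0.2109 0.0152]
(235, 240) [0.4735 0.1207 0.0457]
```

View pics/c1.png

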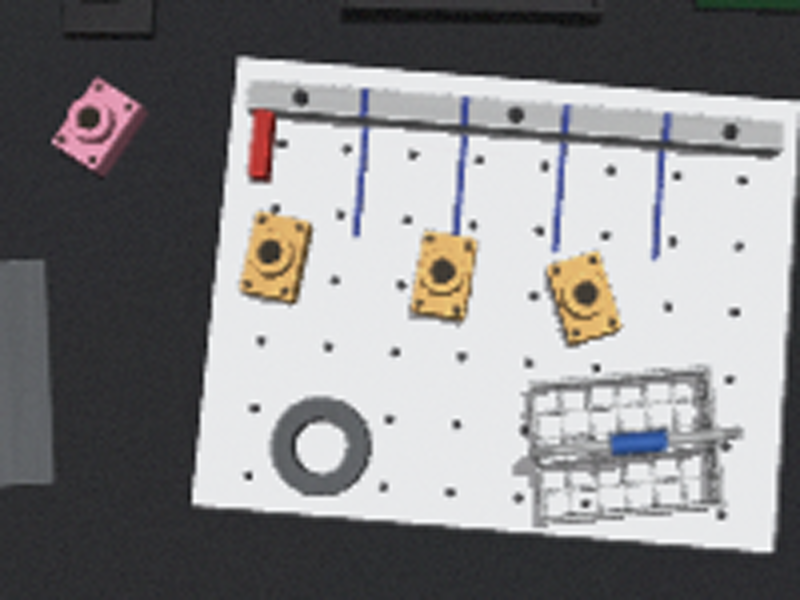

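The crop confirms exactly three brass bodies on the plate, at crop (272,255), (443,275) and (585,297). The pink one lies off the plate, and there are four blue lines. Next I'll work out the frames.

```bash
cat >> h.py <<'E'
def rect(pts):
    (c,s,a)=cv2.minAreaRect((np.asarray(pts)[:,:2]*1000).astype(np.float32))
    if s[0]<s[1]: a+=90
    a=(a+90)%180-90
    return np.array(c)/1000,sorted(s),a   # angle of long side from +x, deg
def valves(p,im,d,roi=None):
    W=cloud(p,d);hsv=cv2.cvtColor(im,cv2.COLOR_RGB2HSV);m=cv2.inRange(hsv,(12,90,90),(24,255,255))
    m[~((W[...,0]>.35)&(W[...,0]<.72)&(abs(W[...,1])<.25)&(W[...,2]>.03)&(W[...,2]<.08))]=0
    n,l,s,c=cv2.connectedComponentsWithStats(m);out=[]
    for i in range(1,n):
        if s[i,4]<60: continue
        w=W[l==i];b=w[(w[:,2]>.043)&(w[:,2]<.056)];t=w[w[:,2]>.062]
        cs=cv2.findContours((l==i).astype(np.uint8),cv2.RETR_EXTERNAL,cv2.CHAIN_APPROX_NONE)[0][0][:,0]
        print('valve',c[i].round(0),'rect',*[np.round(q,4) for q in rect(b)],'ztop',np.median(b[:,2]).round(4),'boss',(np.median(t,0).round(4) if len(t)>3 else None))
E
python3 - <<'E'
from h import *
z=np.load('pics/top0.npz');im,d=z['im'],z['d'];p=robot.camera_params('top');W=cloud(p,d)
valves(p,im,d)
hsv=cv2.cvtColor(im,cv2.COLOR_RGB2HSV)
m=cv2.inRange(hsv,(0,0,190),(180,60,255));m[:,:195]=0;m[:,365:]=0;m[:145]=0;m[290:]=0
m=cv2.morphologyEx(m,cv2.MORPH_CLOSE,np.ones((25,25)))
c=max(cv2.findContours(m,0,cv2.CHAIN_APPROX_NONE)[0],key=cv2.contourArea)[:,0]
print('plate',rect([ray(p,u,v,.02) for u,v in c]))
f=(W[...,2]>.038)&(W[...,2]<.052)&(W[...,0]>.66)&(abs(W[...,1])<.25)&(hsv[...,1]<60)
print('fence',rect(W[f]))
for x0,x1 in((80,104),(112,126)):
    mm=cv2.inRange(hsv,(14,100,80),(34,255,255));mm[:,:x0]=0;mm[:,x1:]=0
    w=W[(mm>0)];w=w[(w[:,2]>.24)];s=w[w[:,2]<.258]
    l=cv2.fitLine(s.astype(np.float32),cv2.DIST_HUBER,0,.001,.001).ravel()
    print('prong',l.round(3),'x',np.percentile(w[:,0],[1,99]).round(4),'z',np.median(s[:,2]).round(4))
f=(W[...,2]>.255)&(W[...,2]<.3)&(W[...,1]>.3)&(W[...,1]<.5)&(W[...,0]>.5)
print('xbar',rect(W[f]),np.median(W[f][:,2]))
bl=cv2.inRange(hsv,(105,100,50),(130,255,255));bl[:,:305]=0;bl[:240]=0;bl[270:]=0;bl[:,330:]=0
print('sleeve',rect(W[(bl>0)&(W[...,2]>.15)]))
f=(W[...,2]>.165)&(W[...,2]<.19)&(W[...,0]<.5)&(W[...,0]>.38)&(W[...,1]<0)&(W[...,1]>-.2);print('bar',rect(W[f]),np.percentile(W[f][:,2],90))
# side view sleeve triangulation
z=np.load('pics/side0.npz');i2=z['im'];q=robot.camera_params('side');h2=cv2.cvtColor(i2,cv2.COLOR_RGB2HSV)
b2=cv2.inRange(h2,(105,100,50),(130,255,255));b2[:225]=0;b2[252:]=0;b2[:,:235]=0;b2[:,256:]=0
def rr(p,u,v):
    T=np.array(p['T']);r=T[:3,:3]@np.array([(u-p['cx'])/p['fx'],-(v-p['cy'])/p['fy'],-1]);return T[:3,3],r/np.linalg.norm(r)
def tri(a,b):
    o1,r1=rr(p,*a);o2,r2=rr(q,*b);A=np.array([r1,-r2]).T;t=np.linalg.lstsq(A,o2-o1,rcond=None)[0]
    P,Q=o1+t[0]*r1,o2+t[1]*r2;return (P+Q)/2,np.linalg.norm(P-Q)
ca=np.argwhere(bl>0).mean(0)[::-1];cb=np.argwhere(b2>0).mean(0)[::-1];print('tri sleeve',ca,cb,tri(ca,cb))
E
```

```text
valve [224. 204.] rect [0.579  0.1585] [38.8536 59.022 ] -9.8264 ztop 0.0498 boss [0.5782 0.1593 0.0674]
valve [266. 209.] rect [0.5675 0.0346] [38.2032 58.5084] -8.7212 ztop 0.0491 boss [0.5691 0.0358 0.0677]
valve [300. 214.] rect [ 0.5534 -0.0679] [38.9908 58.5059] 16.8983 ztop 0.0495 boss [ 0.5541 -0.0681  0.0677]
plate (array([ 0.55328015, -0.006981  ]), [337.6766052246094, 427.7644348144531], 86.61678314208984)
fence (array([ 0.68871368, -0.01448759]), [23.684017181396484, 399.59954833984375], 86.58104705810547)
prong [ 0.996  0.088 -0.008  0.477  0.439  0.252] x [0.4168 0.5248] z 0.2524
prong [ 0.994  0.109 -0.007  0.483  0.367  0.252] x [0.4251 0.5311] z 0.2525
xbar (array([0.53450079, 0.40900958]), [66.09559631347656, 101.28810119628906], -88.71704018115997) 0.2641150301240104
sleeve (array([ 0.44662817, -0.09906268]), [12.756787300109863, 33.63143539428711], -88.62354338169098)
bar (array([ 0.4473284 , -0.09590245]), [13.711339950561523, 124.0224380493164], -83.08294916152954) 0.17690998248468257
tri sleeve [314.2        250.22857143] [244.65909091 238.47727273] (array([ 0.44804863, -0.09889492,  0.17211644]), np.float64(0.0016323882362172658))
```

```bash
python3 -m inch '[[0,0,-0.9,0,0,0.136,8.5],[0,0,-0.9,0,0,0.136,8.5],[0,0,-0.9,0,0,0.136,8.5],[0,0,-0.9,0,0,0.136,8.5],[0,0,-0.9,0,0,0.136,8.5],[0,0,-0.9,0,0,0.136,8.5],[0,0,-0.9,0,0,0.136,8.5],[0,0,-0.9,0,0,0.136,8.5]]' 40
python3 -m inch '[[3.8,-0.85,0,0,0,0,8.5],[3.8,-0.85,0,0,0,0,8.5],[3.8,-0.85,0,0,0,0,8.5],[3.8,-0.85,0,0,0,0,8.5],[3.8,-0.85,0,0,0,0,8.5],[3.8,-0.85,0,0,0,0,8.5],[3.8,-0.85,0,0,0,0,8.5],[3.8,-0.85,0,0,0,0,8.5],[3.8,-0.85,0,0,0,0,8.5],[3.8,-0.85,0,0,0,0,8.5],[3.8,-0.85,0,0,0,0,8.5],[3.8,-0.85,0,0,0,0,8.5],[3.8,-0.85,0,0,0,0,8.5],[3.8,-0.85,0,0,0,0,8.5],[3.8,-0.85,0,0,0,0,8.5],[3.8,-0.85,0,0,0,0,8.5],[3.7,-0.85,0,0,0,0,8.5],[3.7,-0.85,0,0,0,0,8.5],[0,0,0,0,0,0,8.5],[0,0,0,0,0,0,8.5]]'
cat >> h.py <<'E'
def mv(x,y,z,yaw):
    "tool-frame shift cm and turn to reach world pose with tool down, tool x at yaw deg (turn done after the shift)"
    s=robot.observe();w,a,b,c=s['eef_rot'];M=R.from_quat([a,b,c,w]).as_matrix()
    yy=np.degrees(np.arctan2(M[1,0],M[0,0]));dy=(yaw-yy+180)%360-180
    sh=M.T@(np.array([x,y,z])-s['eef_pos'])*100
    print('pos',s['eef_pos'].round(4),'yaw',yy.round(1),'tilt',np.degrees(M[:2,2]).round(2),'SHIFT',sh.round(2),'TURNz',np.radians(-dy).round(3),'F',s['wrist_force'].round(1),'w',round(s['width']*85.4,1),'t',round(s['time_s'],1))
E
python3 - <<'E'
from h import *
mv(.447,-.0975,.2,-83)
p,im,d=grab('wrist','w1');W=cloud(p,d);hsv=cv2.cvtColor(im,cv2.COLOR_RGB2HSV)
bl=cv2.inRange(hsv,(105,100,50),(130,255,255));n,l,s,c=cv2.connectedComponentsWithStats(bl)
for i in range(1,n):
    if s[i,4]>60: print(c[i],s[i,4],rect(W[l==i]),np.nanmedian(W[l==i],0))
E
```

```text
time_s: 0.9
eef_pos: [0.2123, 0.5611, 0.328]
eef_rot: [0.001, 0.747, -0.665, 0.0]
wrist_force: [0.3, 0.6, -0.4]
width: 0.997
gripper_force: 0.0
time_s: 2.9
eef_pos: [0.4465, -0.0981, 0.3276]
eef_rot: [0.001, 0.748, -0.664, -0.001]
wrist_force: [-0.6, 1.1, 0.2]
width: 0.997
gripper_force: 0.0
pos [ 0.4465 -0.0981  0.3276] yaw -83.2 tilt [-0.09 -0.01] SHIFT [-0.05 -0.08 12.76] TURNz -0.004 F [-0.6  1.1  0.2] w 85.1 t 2.9
[146.44936709 135.84177215] 158 (array([ 0.6293031 , -0.12460822]), [3.7722079753875732, 83.8164291381836], -3.1559906005859375) [ 0.62954246 -0.12447287  0.01890636]
[274.47104247 198.503861  ] 518 (array([ 0.44907431, -0.09980939]), [13.228668212890625, 35.62471008300781], -82.9514513015747) [ 0.44864818 -0.10051151  0.1747039 ]
[143.89473684 188.14285714] 133 (array([ 0.6341969 , -0.04961519]), [4.271681785583496, 81.81352996826172], -3.3129043579101562) [ 0.63347557 -0.04962643  0.0190237 ]
[138.29591837 234.75510204] 98 (array([0.64314069, 0.02502774]), [4.379153728485107, 71.24630737304688], -3.50146484375) [0.64317207 0.02481424 0.0190036 ]
[133.60273973 277.1369863 ] 73 (array([0.57601648, 0.01625189]), [48.654869079589844, 269.5842590332031], 46.970645904541016) [0.65202887 0.09929415 0.01897436]
```

View pics/w1.png

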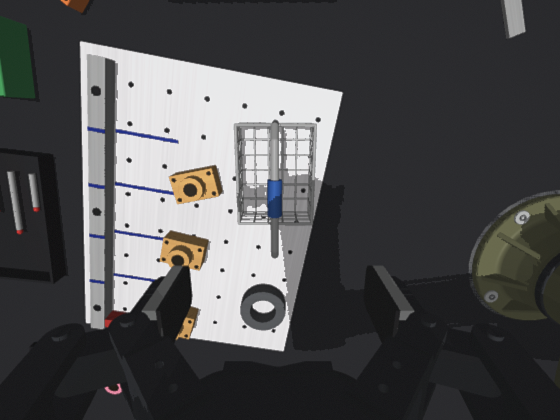

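The sleeve is at (274,198) in the wrist view, seen straight on, with the axis about z 0.17. The lines agree with the plate frame. I'll lower and grip.

```bash
python3 -m inch '[[0.2,-0.2,3,0,0,0,8.5],[0,0,3,0,0,0,6],[0,0,3,0,0,0,4.5],[0,0,3,0,0,0,4.5],[0,0,2.1,0,0,0,4],[0,0,1,0,0,0,4],[0,0,0,0,0,0,1],[0,0,0,0,0,0,1],[0,0,0,0,0,0,0.5],[0,0,0,0,0,0,0.5],[0,0,0,0,0,0,0.5],[0,0,0,0,0,0,0.5],[0,0,0,0,0,0,0.5],[0,0,0,0,0,0,0.5]]' 60
python3 -m inch '[[0,0,-1,0,0,0,0.5],[0,0,-1,0,0,0,0.5],[0,0,-2,0,0,0,0.5],[0,0,-3,0,0,0,0.5],[0,0,-3,0,0,0,0.5],[0,0,-3,0,0,0,0.5],[0,0,-2,0,0,0,0.5],[0,0,-1,0,0,0,0.5],[0,0,0,0,0,0,0.5],[0,0,0,0,0,0,0.5]]'
python3 - <<'E'
from h import *
mv(.39,.40,.345,-84.5)
E
```

```text
time_s: 4.35
eef_pos: [0.4494, -0.099, 0.1788]
eef_rot: [-0.001, 0.749, -0.663, 0.001]
wrist_force: [-1.6, 4.0, 6.5]
width: 0.138
gripper_force: 59.1
time_s: 5.35
eef_pos: [0.4486, -0.099, 0.3361]
eef_rot: [0.001, 0.749, -0.663, -0.001]
wrist_force: [-0.6, -0.2, -3.5]
width: 0.139
gripper_force: 58.8
pos [ 0.4486 -0.099   0.3361] yaw -83.1 tilt [-0.1   0.01] SHIFT [-50.24  -0.2   -0.87] TURNz 0.025 F [-0.6 -0.2 -3.5] w 11.8 t 5.3
```

```bash
python3 -m inch '[[-2,0.1,0,0,0,0.01,0.5],[-3.7,0.22,0,0,0,0.02,0.5],[-4.1,0.24,0,0,0,0.01,0.5],[-4.1,0.24,0,0,0,0,0.5],[-4.1,0.24,0,0,0,0,0.5],[-4.1,0.24,0,0,0,0,0.5],[-4.1,0.24,0,0,0,0,0.5],[-4.1,0.24,0,0,0,0,0.5],[-4.1,0.24,0,0,0,0,0.5],[-4.1,0.24,0,0,0,0,0.5],[-4.1,0.24,0,0,0,0,0.5],[-3.7,0.22,0,0,0,0,0.5],[-2,0.1,0,0,0,0,0.5],[-1.5,0,0,0,0,0,0.5],[0,0,0,0,0,0,0.5],[0,0,0,0,0,0,0.5],[0,0,0,0,0,0,0.5]]'
python3 - <<'E'
from h import *
mv(.3605,.3915,.345,-84.5)
p,im,d=grab('wrist','w2')
for n in ('top','side'):
    p,im,d=grab(n,n+'2');np.savez('pics/'+n+'2.npz',im=im,d=d)
    W=cloud(p,d);hsv=cv2.cvtColor(im,cv2.COLOR_RGB2HSV);mm=cv2.inRange(hsv,(14,100,80),(34,255,255))
    ok=(mm>0)&(W[...,2]>.242)&(W[...,2]<.262)&(W[...,1]>.3)&(W[...,1]<.5)&(W[...,0]>.4)&(W[...,0]<.55)
    w=W[ok]; print(n,len(w))
    for s in (w[w[:,1]>.403],w[w[:,1]<.403]):
        if len(s)<10: continue
        l=cv2.fitLine(s[:,:2].astype(np.float32),cv2.DIST_HUBER,0,.001,.001).ravel();print('prong',l.round(3),'y@.48',(l[3]+(.48-l[2])*l[1]/l[0]).round(4),np.percentile(s[:,0],[1,99]).round(3),np.median(s[:,2]).round(4))
    bl=cv2.inRange(hsv,(105,100,50),(130,255,255));ok=(bl>0)&(W[...,2]>.28)&(W[...,1]>.3)&(W[...,0]<.42)
    if ok.sum()>5: print('sleeve',np.median(W[ok],0).round(4),ok.sum())
E
```

```text
time_s: 7.05
eef_pos: [0.3786, 0.3937, 0.3375]
eef_rot: [-0.0, 0.735, -0.678, 0.0]
wrist_force: [0.8, -1.0, -3.0]
width: 0.142
gripper_force: 58.8
pos [0.3786 0.3937 0.3375] yaw -85.4 tilt [ 0.02 -0.  ] SHIFT [ 0.08  1.82 -0.75] TURNz -0.016 F [ 0.8 -1.  -3. ] w 12.1 t 7.0
top 323
prong [0.995 0.098 0.468 0.437] y@.48 0.4383 [0.427 0.525] 0.2525
prong [0.995 0.103 0.478 0.366] y@.48 0.3663 [0.434 0.531] 0.2526
sleeve [0.3764 0.3908 0.3343] 104
side 160
prong [0.992 0.127 0.451 0.432] y@.48 0.4359 [0.427 0.527] 0.2503
prong [0.996 0.094 0.487 0.364] y@.48 0.3632 [0.432 0.534] 0.2509
sleeve [0.2357 1.575  0.422 ] 891
```

View pics/w2.png

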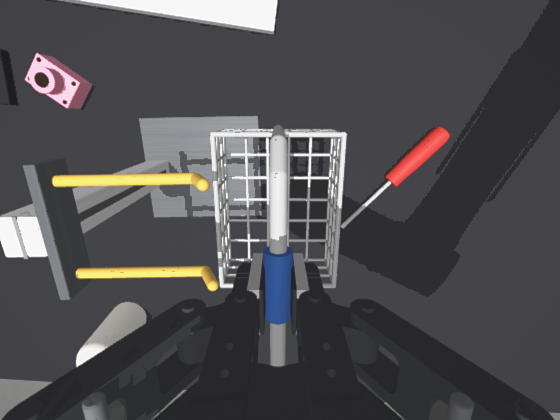

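The basket hangs level in the grip, sleeve at (278,285). The prongs are at (130,182) and (145,272) and parallel to the approach. I'll go in over the tips and down.

```bash
python3 -m inch '[[0,-1.5,0,0,0,-0.018,0.5],[0,-2,0,0,0,0,0.5],[0,-2,0,0,0,0,0.5],[0,-2,0,0,0,0,0.5],[0,-1.5,0,0,0,0,0.5],[0,0,1,0,0,0,0.5],[0,0,2,0,0,0,0.5],[0,0,2,0,0,0,0.5],[0,0,1,0,0,0,0.5],[0,0,0.5,0,0,0,0.5],[0,0,0,0,0,0,0.5],[0,0,0,0,0,0,0.5]]'
python3 - <<'E'
from h import *
mv(.468,.401,.2675,-84.3)
p,im,d=grab('side');cv2.imwrite('pics/s3.png',cv2.resize(im[90:230,140:300,::-1],None,fx=4,fy=4))
E
```

```text
time_s: 8.4
eef_pos: [0.468, 0.4033, 0.2735]
eef_rot: [-0.001, 0.741, -0.671, 0.0]
wrist_force: [-0.2, -0.1, -2.5]
width: 0.139
gripper_force: 58.8
pos [0.468  0.4033 0.2735] yaw -84.3 tilt [0.07 0.06] SHIFT [0.23 0.03 0.6 ] TURNz -0.0 F [-0.2 -0.1 -2.5] w 11.9 t 8.4
```

View pics/s3.png

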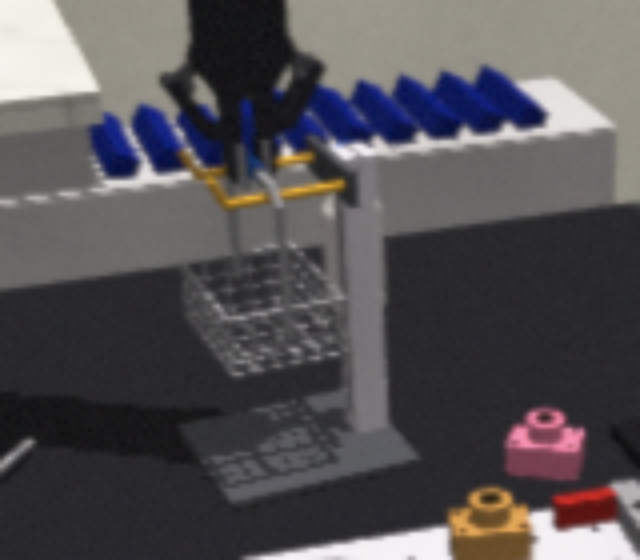

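The side crop shows the bar just above the two prongs (about (265,180)), with the basket clear of the post. It still carries its weight, so I'll lower the last 6 mm until it bears.

```bash
python3 -m inch '[[0.2,0,0.4,0,0,0,0.5],[0,0,0.2,0,0,0,0.5],[0,0,0.1,0,0,0,0.5],[0,0,0,0,0,0,0.5],[0,0,0,0,0,0,0.5]]'
```

```text
time_s: 8.95
eef_pos: [0.4682, 0.4011, 0.2663]
eef_rot: [-0.001, 0.741, -0.671, 0.0]
wrist_force: [-2.2, -1.1, 3.1]
width: 0.141
gripper_force: 59.5
```

```bash
python3 -m inch '[[0,0,0,0,0,0,1.8],[0,0,0,0,0,0,2.4],[0,0,0,0,0,0,3.0],[0,0,0,0,0,0,3.0],[0,0,0,0,0,0,3.0],[0,0,-1,0,0,0,3.0],[0,0,-2,0,0,0,3.0],[0,0,-3,0,0,0,3.0],[0,0,-3,0,0,0,3.0],[0,0,-2,0,0,0,5.5],[0,0,0,0,0,0,5.5]]'
python3 - <<'E'
from h import *
p,im,d=grab('side');cv2.imwrite('pics/s4.png',cv2.resize(im[90:290,140:340,::-1],None,fx=3,fy=3))
p,im,d=grab('wrist');W=cloud(p,d);hsv=cv2.cvtColor(im,cv2.COLOR_RGB2HSV)
bl=cv2.inRange(hsv,(105,100,50),(130,255,255));ok=(bl>0)&(W[...,2]>.22);print('sleeve',np.median(W[ok],0),rect(W[ok]))
mv(.5,.2,.35,-3.4)
p,im,d=grab('top');valves(p,im,d)
E
```

```text
time_s: 10.05
eef_pos: [0.4686, 0.4012, 0.3801]
eef_rot: [-0.003, 0.741, -0.671, 0.0]
wrist_force: [0.5, -0.1, -0.2]
width: 0.647
gripper_force: 0.0
sleeve [0.46785726 0.39960047 0.26235752] (array([0.48838922, 0.40229831]), [35.79049301147461, 54.799049377441406], 6.238096714019775)
pos [0.468  0.4014 0.3758] yaw -84.3 tilt [0.02 0.05] SHIFT [20.36 -1.19  2.56] TURNz -1.412 F [ 0.4  0.3 -0.4] w 54.9 t 10.2
valve [224. 204.] rect [0.5787 0.1587] [39.1726 59.2007] -11.6994 ztop 0.0493 boss [0.5778 0.1596 0.067 ]
valve [266. 209.] rect [0.5676 0.0343] [38.0588 58.4828] -8.8999 ztop 0.0495 boss [0.5691 0.0356 0.0675]
valve [300. 214.] rect [ 0.5534 -0.0677] [39.0373 58.4989] 17.4108 ztop 0.0491 boss [ 0.5541 -0.0681  0.0668]
```

View pics/s4.png

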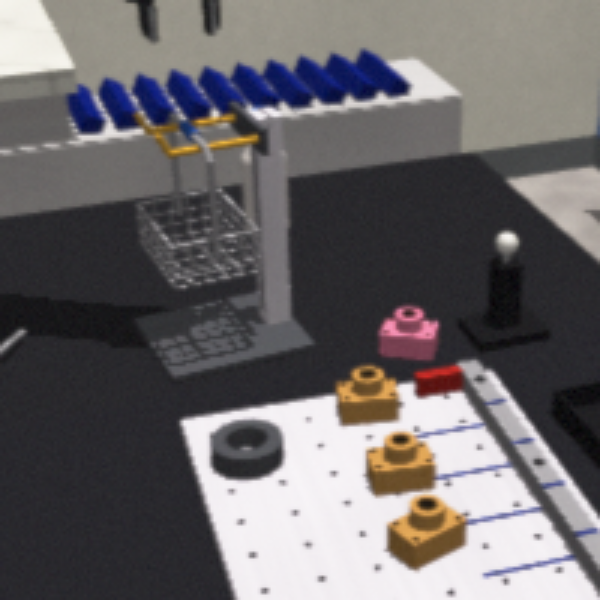

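The basket hangs on both prongs: sleeve at (185,128), handle measured at (0.468, 0.400). Now valve A, the left one.

```bash
python3 -m inch '[[3.15,-1.08,0,0,0,0,5.5],[3.15,-1.08,0,0,0,0,5.5],[3.15,-1.08,0,0,0,0,5.5],[3.15,-1.08,0,0,0,0,5.5],[3.15,-1.08,0,0,0,0,5.5],[3.15,-1.08,0,0,0,0,5.5],[3.15,-1.08,0,0,0,0,5.5],[3.15,-1.08,0,0,0,0,5.5],[0,0,1.4,0,0,-0.13,5.5],[0,0,1.4,0,0,-0.13,5.5],[0,0,1.4,0,0,-0.13,5.5],[0,0,1.4,0,0,-0.13,5.5],[0,0,1.4,0,0,-0.13,5.5],[0,0,1.4,0,0,-0.13,5.5],[0,0,1.4,0,0,-0.13,5.5],[0,0,1.4,0,0,-0.13,5.5],[0,0,1.4,0,0,-0.13,5.5],[0,0,1.4,0,0,-0.13,5.5]]'
python3 -m inch '[[0,0,0,0,0,0,5.5],[0,0,0,0,0,0,5.5]]' >/dev/null
python3 - <<'E'
from h import *
p,im,d=grab('wrist','w5');valves(p,im,d)
mv(.579,.159,.041,-11)
E
```

```text
time_s: 12.0
eef_pos: [0.5784, 0.1588, 0.2333]
eef_rot: [0.001, 0.997, -0.083, -0.001]
wrist_force: [0.6, -0.4, 0.1]
width: 0.644
gripper_force: 0.0
valve [501. 172.] rect [ 0.5562 -0.0685] [39.9777 60.6063] 17.3803 ztop 0.0489 boss [ 0.5574 -0.0672  0.0669]
valve [398. 176.] rect [0.5704 0.0342] [40.3719 59.6662] -8.0472 ztop 0.0489 boss [0.5718 0.0355 0.0669]
valve [277. 186.] rect [0.5818 0.1584] [39.039  58.8228] -10.4924 ztop 0.0489 boss [0.5833 0.1579 0.0669]
pos [0.579  0.1589 0.2357] yaw -10.0 tilt [ 0.01 -0.03] SHIFT [-1.000e-02 -2.000e-02  1.947e+01] TURNz 0.017 F [0.1 0.9 0.1] w 55.0 t 12.2
```

View pics/w5.png

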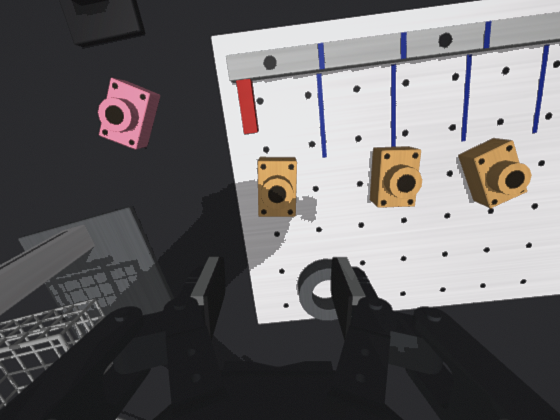

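Valve A is at (277,186), at world (0.5815, 0.158), turned -10.5°, top at 0.049. Its boss, at 0.067, checks out. I'll grasp it.

```bash
python3 -m inch '[[0.2,0,3,0,0,0.01,5.5],[0,0,3,0,0,0,5.5],[0,0,3,0,0,0,5.5],[0,0,3,0,0,0,5.5],[0,0,3,0,0,0,5.5],[0,0,2,0,0,0,5.5],[0,0,1,0,0,0,5.5],[0,0,0.8,0,0,0,5.5],[0,0,0,0,0,0,4.5],[0,0,0,0,0,0,3.5],[0,0,0,0,0,0,3.5],[0,0,0,0,0,0,3.5],[0,0,0,0,0,0,3.5],[0,0,0,0,0,0,3.5]]' 60
python3 -m inch '[[0,0,-1,0,0,0,3.5],[0,0,-1.3,0,0,0,3.5],[0,0,-1,0,0,0,3.5],[0,0,0,0,0,0,3.5]]'
python3 - <<'E'
from h import *
mv(.6498,.1000,.048,-3.4)
E
```

```text
time_s: 13.65
eef_pos: [0.5814, 0.159, 0.0483]
eef_rot: [-0.0, 0.996, -0.091, 0.001]
wrist_force: [-1.3, 1.5, 4.0]
width: 0.455
gripper_force: 63.8
time_s: 14.05
eef_pos: [0.582, 0.159, 0.0828]
eef_rot: [-0.001, 0.996, -0.091, 0.002]
wrist_force: [0.4, 0.5, -3.5]
width: 0.459
gripper_force: 63.0
pos [0.582  0.159  0.0828] yaw -10.4 tilt [0.19 0.07] SHIFT [7.73 4.58 3.49] TURNz -0.122 F [ 0.4  0.5 -3.5] w 39.2 t 14.1
```

```bash
python3 -m inch '[[1,1.5,0,0,0,0,3.5],[2.3,1.6,0,0,0,0,3.5],[2.3,1.48,0,0,0,0,3.5],[2.1,0,0,0,0,0,3.5],[0,0,0,0,0,-0.122,3.5],[0,0,1.5,0,0,0,3.5],[0,0,1.2,0,0,0,3.5],[0,0,0.6,0,0,0,3.5],[0,0,0,0,0,0,3.5],[0,0,0,0,0,0,3.5]]'
python3 - <<'E'
from h import *
mv(.6548,.0997,.048,-3.4)
E
```

```text
time_s: 15.05
eef_pos: [0.6478, 0.0996, 0.0482]
eef_rot: [0.001, 1.0, -0.03, -0.0]
wrist_force: [-5.3, -0.4, 5.8]
width: 0.458
gripper_force: 64.7
pos [0.6478 0.0996 0.0482] yaw -3.5 tilt [-0.02 -0.07] SHIFT [ 0.7  -0.05  0.02] TURNz -0.002 F [-5.3 -0.4  5.8] w 39.1 t 15.1
```

```bash
python3 -m inch '[[0.3,0,0,0,0,0,3.5],[0,0,0,0,0,0,3.5]]'; python3 -m inch '[[0.3,0,0,0,0,0,3.5],[0,0,0,0,0,0,3.5]]';python3 -m inch '[[0.2,0,0,0,0,0,3.5],[0,0,0,0,0,0,3.5]]'
```

```text
time_s: 15.25
eef_pos: [0.6512, 0.0996, 0.0483]
eef_rot: [0.0, 1.0, -0.03, 0.0]
wrist_force: [-4.5, -0.4, 5.2]
width: 0.457
gripper_force: 64.7
time_s: 15.45
eef_pos: [0.6543, 0.0995, 0.0482]
eef_rot: [0.0, 1.0, -0.03, 0.0]
wrist_force: [-4.1, -0.2, 5.0]
width: 0.457
gripper_force: 64.7
time_s: 15.65
eef_pos: [0.6563, 0.0994, 0.0483]
eef_rot: [0.0, 1.0, -0.03, 0.0]
wrist_force: [-4.4, -0.1, 5.4]
width: 0.457
gripper_force: 64.7
```

```bash
python3 -m inch '[[0.1,0,0,0,0,0,3.5],[0,0,0,0,0,0,3.5]]'; python3 -m inch '[[0.1,0,0,0,0,0,3.5],[0,0,0,0,0,0,3.5]]';python3 -m inch '[[0.1,0,0,0,0,0,3.5],[0,0,0,0,0,0,3.5]]'
```

```text
time_s: 15.85
eef_pos: [0.6566, 0.0993, 0.0482]
eef_rot: [0.0, 1.0, -0.03, -0.0]
wrist_force: [-8.7, 0.7, 6.3]
width: 0.455
gripper_force: 64.7
time_s: 16.05
eef_pos: [0.6567, 0.0993, 0.0482]
eef_rot: [0.0, 1.0, -0.03, -0.002]
wrist_force: [-12.4, 1.0, 9.9]
width: 0.454
gripper_force: 65.0
time_s: 16.25
eef_pos: [0.6568, 0.0993, 0.0482]
eef_rot: [0.001, 1.0, -0.03, -0.003]
wrist_force: [-17.0, 1.0, 11.7]
width: 0.451
gripper_force: 65.3
```

Contact with the fence is solid. Release, rise, and look with the wrist camera.

```bash
python3 -m inch '[[0,0,0,0,0,0,5],[0,0,0,0,0,0,5.5],[0,0,0,0,0,0,5.5],[0,0,0,0,0,0,5.5],[-0.3,0,-1,0,0,0,5.5],[0,0,-3,0,0,0,5.5],[0,0,-3,0,0,0,5.5],[-2,2.5,-4,0,0,0.03,5.5],[-2.5,2.5,-4,0,0,0.05,5.5],[-2.5,2.5,-3,0,0,0,5.5],[0,0,0,0,0,0,5.5],[0,0,0,0,0,0,5.5]]'
cat >> h.py <<'E'
def plateframe(p,im,d):
    "line feet and fence near face from wrist view; prints valves in the plate frame via lines"
    W=cloud(p,d);hsv=cv2.cvtColor(im,cv2.COLOR_RGB2HSV)
    bl=cv2.inRange(hsv,(105,100,50),(130,255,255));bl[~((W[...,2]>.012)&(W[...,2]<.03)&(W[...,0]>.53))]=0
    n,l,s,c=cv2.connectedComponentsWithStats(bl)
    for i in range(1,n):
        if s[i,4]>25: w=W[l==i];print('line',c[i].round(0),rect(w)[0].round(4),round(rect(w)[2],1),'xmax',np.percentile(w[:,0],98).round(4))
    f=(W[...,2]>.038)&(W[...,2]<.052)&(W[...,0]>.66)&(hsv[...,1]<60)&(abs(W[...,1])<.25)
    if f.sum()>100:
        c,sz,a=rect(W[f]);print('fence top rect',c.round(4),np.round(sz,1),round(a,2))
E
python3 - <<'E'
from h import *
p,im,d=grab('wrist','w6');valves(p,im,d);plateframe(p,im,d)
mv(.570,.034,.041,-8.2)
E
```

```text
time_s: 17.45
eef_pos: [0.5817, 0.0333, 0.2263]
eef_rot: [-0.001, 0.998, -0.07, 0.002]
wrist_force: [0.6, 0.2, -0.5]
width: 0.644
gripper_force: 0.0
valve [198. 126.] rect [0.6563 0.0989] [39.5871 59.3228] -3.164 ztop 0.0488 boss [0.6572 0.0981 0.0668]
valve [379. 203.] rect [ 0.5561 -0.0687] [39.3106 59.4686] 17.878 ztop 0.0488 boss [ 0.5573 -0.0688  0.0669]
valve [278. 203.] rect [0.5699 0.0341] [39.1469 59.5051] -8.0972 ztop 0.0488 boss [0.5711 0.0335 0.0669]
line [423. 120.] [ 0.6298 -0.1244] -2.8 xmax 0.6697
line [350. 126.] [ 0.6339 -0.0499] -3.8 xmax 0.674
line [278. 130.] [0.6398 0.025 ] -3.4 xmax 0.6786
line [211. 169.] [0.6114 0.1017] -5.0 xmax 0.6219
fence top rect [ 0.6823 -0.0156] [ 48.3 400.5] 88.1
pos [0.5816 0.0336 0.2243] yaw -8.0 tilt [0.05 0.05] SHIFT [-1.17  0.14 18.33] TURNz 0.003 F [-0.4  1.  -0.6] w 55.2 t 17.5
```

View pics/w6.png

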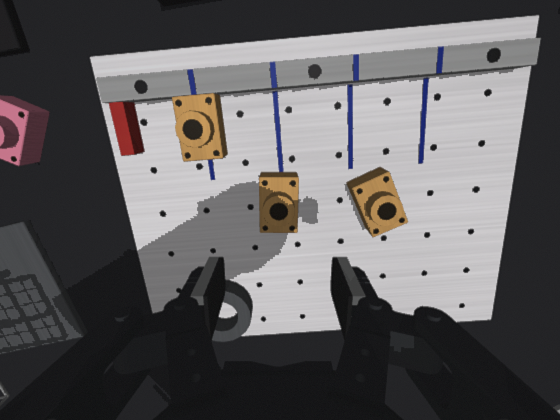

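Valve A at (198,126) is seated on line 1: y 0.0989 against the line's 0.0990, square to 0.3°. Next is valve B at (278,203).

```bash
python3 -m inch '[[-0.6,0,3,0,0,0,5.5],[-0.6,0,3,0,0,0,5.5],[0,0,3,0,0,0,5.5],[0,0,3,0,0,0,5.5],[0,0,2.5,0,0,0,5.5],[0,0,2,0,0,0,5.5],[0,0,1.1,0,0,0,5.5],[0,0,0,0,0,0,4.5],[0,0,0,0,0,0,3.5],[0,0,0,0,0,0,3.5],[0,0,0,0,0,0,3.5],[0,0,0,0,0,0,3.5],[0,0,0,0,0,0,3.5],[0,0,-0.5,0,0,0,3.5],[0,0,-0.5,0,0,0,3.5],[0,0,0,0,0,0,3.5]]' 60
python3 - <<'E'
from h import *
mv(.6485,.0248,.048,-3.4)
E
```

```text
time_s: 19.1
eef_pos: [0.5706, 0.0354, 0.0593]
eef_rot: [-0.0, 0.998, -0.07, 0.001]
wrist_force: [-0.3, -0.2, -6.4]
width: 0.455
gripper_force: 64.9
pos [0.5706 0.0354 0.0593] yaw -8.0 tilt [0.13 0.01] SHIFT [ 7.86 -0.04  1.15] TURNz -0.08 F [-0.3 -0.2 -6.4] w 38.9 t 19.1
```

```bash
python3 -m inch '[[1.5,0,0,0,0,0,3.5],[2,0,0,0,0,0,3.5],[2,0,0,0,0,0,3.5],[1.5,0,0,0,0,0,3.5],[0.8,0,0,0,0,-0.08,3.5],[0,0,0.6,0,0,0,3.5],[0,0,0.5,0,0,0,3.5],[0,0,0.05,0,0,0,3.5],[0,0,0,0,0,0,3.5]]'
python3 -m inch '[[0.2,0,0,0,0,0,3.5],[0,0,0,0,0,0,3.5]]'; python3 -m inch '[[0.1,0,0,0,0,0,3.5],[0,0,0,0,0,0,3.5]]';python3 -m inch '[[0.1,0,0,0,0,0,3.5],[0,0,0,0,0,0,3.5]]'
```

```text
time_s: 20.0
eef_pos: [0.6471, 0.0244, 0.047]
eef_rot: [0.0, 1.0, -0.03, 0.001]
wrist_force: [0.1, -0.7, -0.6]
width: 0.453
gripper_force: 65.5
time_s: 20.2
eef_pos: [0.6489, 0.0243, 0.0469]
eef_rot: [0.0, 1.0, -0.03, -0.0]
wrist_force: [-4.8, -0.1, 2.9]
width: 0.459
gripper_force: 65.9
time_s: 20.4
eef_pos: [0.6501, 0.0242, 0.0469]
eef_rot: [0.0, 1.0, -0.03, 0.0]
wrist_force: [-6.3, -0.0, 4.2]
width: 0.46
gripper_force: 66.2
time_s: 20.6
eef_pos: [0.6512, 0.0241, 0.0469]
eef_rot: [0.0, 1.0, -0.03, 0.0]
wrist_force: [-5.0, 0.4, 4.9]
width: 0.458
gripper_force: 66.2
```

```bash
python3 -m inch '[[0.1,0,0,0,0,0,3.5],[0,0,0,0,0,0,3.5]]'; python3 -m inch '[[0.1,0,0,0,0,0,3.5],[0,0,0,0,0,0,3.5]]';python3 -m inch '[[0.1,0,0,0,0,0,3.5],[0,0,0,0,0,0,3.5]]'
```

```text
time_s: 20.8
eef_pos: [0.6513, 0.0241, 0.0469]
eef_rot: [0.0, 1.0, -0.03, -0.001]
wrist_force: [-10.4, 1.5, 7.2]
width: 0.456
gripper_force: 66.5
time_s: 21.0
eef_pos: [0.6513, 0.0241, 0.0469]
eef_rot: [0.0, 1.0, -0.03, -0.002]
wrist_force: [-15.0, 2.0, 10.4]
width: 0.456
gripper_force: 66.9
time_s: 21.2
eef_pos: [0.6514, 0.0241, 0.0469]
eef_rot: [0.0, 1.0, -0.03, -0.003]
wrist_force: [-21.5, 2.7, 12.4]
width: 0.456
gripper_force: 67.2
```

```bash
python3 -m inch '[[0,0,0,0,0,0,5],[0,0,0,0,0,0,5.5],[0,0,0,0,0,0,5.5],[0,0,0,0,0,0,5.5],[-0.3,0,-1,0,0,0,5.5],[0,0,-3,0,0,0,5.5],[0,0,-3,0,0,0,5.5],[-2.9,3.3,-4,0,0,0,5.5],[-2.9,3.3,-4,0,0,0,5.5],[-2.9,3.2,-3,0,0,0,5.5],[0,0,0,0,0,-0.124,5.5],[0,0,0,0,0,-0.124,5.5],[0,0,0,0,0,-0.124,5.5],[0,0,0,0,0,0,5.5],[0,0,0,0,0,0,5.5]]'
python3 - <<'E'
from h import *
p,im,d=grab('wrist','w7');valves(p,im,d);plateframe(p,im,d)
mv(.556,-.0687,.048,17.8)
E
```

```text
time_s: 22.7
eef_pos: [0.5697, -0.0572, 0.2127]
eef_rot: [0.0, 0.988, 0.154, 0.0]
wrist_force: [0.3, 0.6, 0.6]
width: 0.645
gripper_force: 0.0
valve [130.  45.] rect [0.656  0.0991] [40.4769 59.6031] -3.329 ztop 0.0487 boss [0.6569 0.098  0.0667]
valve [218.  81.] rect [0.6519 0.0235] [39.7733 59.5774] -3.4303 ztop 0.0488 boss [0.6524 0.0232 0.0668]
valve [285. 212.] rect [ 0.5562 -0.0691] [38.8363 59.6941] 17.0689 ztop 0.0488 boss [ 0.5565 -0.0688  0.0669]
line [291. 126.] [ 0.6339 -0.0499] -3.4 xmax 0.6742
line [134. 101.] [0.6119 0.1017] -0.7 xmax 0.6229
line [359. 153.] [ 0.6296 -0.1244] -3.2 xmax 0.6701
line [209. 130.] [0.6074 0.0266] -4.4 xmax 0.618
fence top rect [ 0.6828 -0.0181] [ 43.4 395. ] 88.88
pos [ 0.5697 -0.0571  0.2126] yaw 17.7 tilt [ 0.03 -0.01] SHIFT [-1.67  0.68 16.45] TURNz -0.001 F [-0.  -0.5 -0.4] w 54.9 t 22.8
```

Valves A and B are both seated. Now valve C.

```bash
python3 -m inch '[[-0.9,0.35,3,0,0,0,5.5],[-0.75,0.35,3,0,0,0,5.5],[0,0,3,0,0,0,5.5],[0,0,3,0,0,0,5.5],[0,0,2.5,0,0,0,5.5],[0,0,1.2,0,0,0,5.5],[0,0,0.7,0,0,0,5.5],[0,0,0,0,0,0,4.5],[0,0,0,0,0,0,3.5],[0,0,0,0,0,0,3.5],[0,0,0,0,0,0,3.5],[0,0,0,0,0,0,3.5],[0,0,0,0,0,0,3.5],[0,0,-0.5,0,0,0,3.5],[0,0,-0.5,0,0,0,3.5],[0,0,0,0,0,0,3.5]]' 60
python3 - <<'E'
from h import *
mv(.6435,-.0505,.047,-3.4)
E
```

```text
time_s: 24.35
eef_pos: [0.5561, -0.069, 0.0583]
eef_rot: [0.0, 0.988, 0.155, -0.0]
wrist_force: [0.2, -0.5, -3.9]
width: 0.459
gripper_force: 62.4
pos [ 0.5561 -0.069   0.0583] yaw 17.9 tilt [-0.   -0.01] SHIFT [8.88 0.92 1.13] TURNz 0.371 F [ 0.2 -0.5 -3.9] w 39.2 t 24.4
```

```bash
python3 -m inch '[[0,0,0,0,0,0.124,3.5],[0,0,0,0,0,0.124,3.5],[0,0,0,0,0,0.124,3.5],[1.6,-0.4,0,0,0,0,3.5],[2,-0.6,0,0,0,0,3.5],[2,-0.6,0,0,0,0,3.5],[2,-0.6,0,0,0,0,3.5],[1,-0.17,0,0,0,0,3.5],[0,0,0.6,0,0,0,3.5],[0,0,0.4,0,0,0,3.5],[0,0,0.1,0,0,0,3.5],[0,0,0,0,0,0,3.5]]'
python3 -m inch '[[0.2,0,0,0,0,0,3.5],[0,0,0,0,0,0,3.5]]'; python3 -m inch '[[0.1,0,0,0,0,0,3.5],[0,0,0,0,0,0,3.5]]';python3 -m inch '[[0.1,0,0,0,0,0,3.5],[0,0,0,0,0,0,3.5]]'
```

```text
time_s: 25.55
eef_pos: [0.6435, -0.0505, 0.0493]
eef_rot: [0.0, 1.0, -0.03, 0.001]
wrist_force: [-1.7, 1.9, 5.0]
width: 0.46
gripper_force: 63.6
time_s: 25.75
eef_pos: [0.6451, -0.0508, 0.0493]
eef_rot: [0.0, 1.0, -0.03, 0.001]
wrist_force: [-6.0, 1.5, 6.9]
width: 0.459
gripper_force: 63.9
time_s: 25.95
eef_pos: [0.6459, -0.051, 0.0493]
eef_rot: [0.0, 1.0, -0.03, 0.0]
wrist_force: [-4.8, 0.4, 6.9]
width: 0.451
gripper_force: 63.9
time_s: 26.15
eef_pos: [0.6469, -0.0511, 0.0493]
eef_rot: [0.0, 1.0, -0.03, 0.0]
wrist_force: [-5.1, 1.3, 6.2]
width: 0.459
gripper_force: 63.9
```

```bash
python3 -m inch '[[0.1,0,0,0,0,0,3.5],[0,0,0,0,0,0,3.5]]'; python3 -m inch '[[0.1,0,0,0,0,0,3.5],[0,0,0,0,0,0,3.5]]';python3 -m inch '[[0.1,0,0,0,0,0,3.5],[0,0,0,0,0,0,3.5]]'
```

```text
time_s: 26.35
eef_pos: [0.6479, -0.0513, 0.0493]
eef_rot: [0.0, 1.0, -0.03, 0.0]
wrist_force: [-5.0, 0.6, 6.6]
width: 0.463
gripper_force: 63.9
time_s: 26.55
eef_pos: [0.6484, -0.0513, 0.0493]
eef_rot: [0.0, 1.0, -0.03, -0.0]
wrist_force: [-8.8, 1.8, 8.7]
width: 0.457
gripper_force: 64.0
time_s: 26.75
eef_pos: [0.6484, -0.0513, 0.0493]
eef_rot: [0.001, 1.0, -0.03, -0.001]
wrist_force: [-14.0, 2.3, 11.7]
width: 0.456
gripper_force: 64.3
```

```bash
python3 -m inch '[[0,0,0,0,0,0,5],[0,0,0,0,0,0,5.5],[0,0,0,0,0,0,5.5],[0,0,0,0,0,0,5.5],[-0.3,0,-1,0,0,0,5.5],[0,0,-3,0,0,0,5.5],[0,0,-4,0,0,0,5.5],[0,0,-4,0,0,0,5.5],[-1.5,4,-4,0,0,0,5.5],[-1.5,4,-4,0,0,0,5.5],[-1.5,4,-3,0,0,0,5.5],[-1.5,4,0,0,0,0,5.5],[-1.5,4,0,0,0,0,5.5],[-1.5,4,0,0,0,0,5.5],[-1.5,4,0,0,0,0,5.5],[-1.5,4,0,0,0,0,5.5],[-1.5,3.6,0,0,0,0,5.5],[0,0,0,0,0,0,5.5],[0,0,0,0,0,0,5.5],[0,0,0,0,0,0,5.5]]'
python3 - <<'E'
from h import *
mv(.486,-.398,.2,-3.4)
p,im,d=grab('wrist');W=cloud(p,d);cv2.imwrite('pics/w8.png',cv2.resize(im[60:330,120:440,::-1],None,fx=2.2,fy=2.2,interpolation=cv2.INTER_CUBIC))
np.savez('pics/w8.npz',im=im,d=d,W=W,**{k:np.array(v) for k,v in p.items()})
f=(W[...,2]>.09)&(W[...,2]<.112)&(abs(W[...,0]-.486)<.05)&(abs(W[...,1]+.4)<.05);print('knob',f.sum(),rect(W[f]),np.median(W[f][:,2]),'box top',np.nanmedian(W[(W[...,2]>.05)&(W[...,2]<.08)][:,2]))
p,im,d=grab('top');valves(p,im,d)
E
```

```text
time_s: 28.75
eef_pos: [0.4974, -0.3843, 0.2647]
eef_rot: [0.0, 1.0, -0.03, 0.0]
wrist_force: [0.2, 0.0, 0.9]
width: 0.644
gripper_force: 0.0
pos [ 0.4974 -0.3843  0.2647] yaw -3.4 tilt [ 0.03 -0.01] SHIFT [-1.06  1.44  6.47] TURNz 0.0 F [0.2 0.  0.9] w 55.0 t 28.8
knob 738 (array([ 0.48877789, -0.40842551]), [14.110828399658203, 50.25041961669922], 28.289371490478516) 0.09887938857901307 box top 0.06400886358913604
valve [245. 179.] rect [0.6542 0.0988] [37.5828 60.0086] -2.592 ztop 0.0493 boss [0.6531 0.1013 0.0674]
valve [270. 181.] rect [0.6497 0.0243] [38.8105 60.4303] -3.1498 ztop 0.0494 boss [0.6484 0.0255 0.0671]
valve [295. 183.] rect [ 0.6455 -0.0505] [38.8611 60.1297] -3.414 ztop 0.0491 boss [ 0.6444 -0.0496  0.0671]
```

View pics/w8.png

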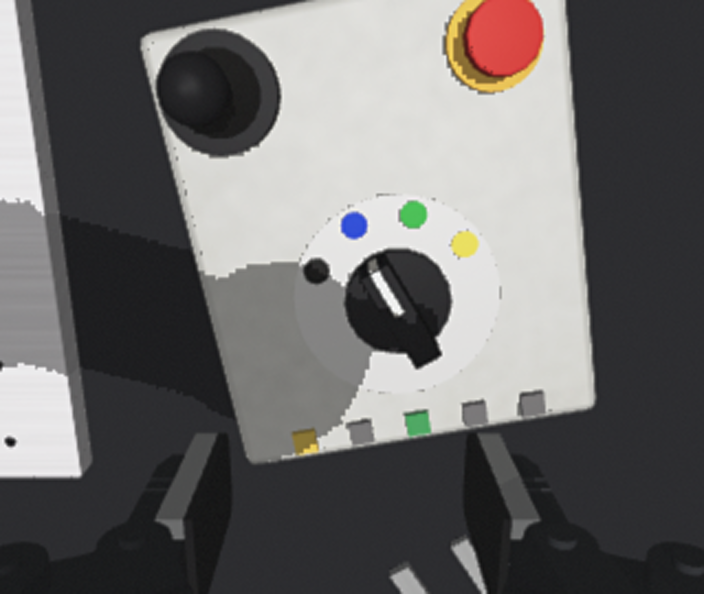

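The white line points at the blue mark, at (353,225) in the crop. Green is at (413,214), the next click clockwise. I'll check the mark angles numerically.

```bash
python3 - <<'E'
from h import *
z=np.load('pics/w8.npz');im,W=z['im'],z['W'];hsv=cv2.cvtColor(im,cv2.COLOR_RGB2HSV);c=np.array([.4888,-.4084])
for n,lo,hi in(('blue',(105,120,60),(130,255,255)),('green',(45,100,60),(80,255,255)),('yellow',(22,100,120),(33,255,255))):
    k=cv2.inRange(hsv,lo,hi);k[np.linalg.norm(W[...,:2]-c,axis=-1)>.06]=0
    q=np.nanmedian(W[k>0],0)[:2]-c;print(n,(k>0).sum(),np.degrees(np.arctan2(q[1],q[0])).round(1),np.linalg.norm(q).round(3))
f=(W[...,2]>.115-.02)&(W[...,2]<.112)&(abs(W[...,0]-.486)<.05)&(abs(W[...,1]+.4)<.05)
wh=f&(hsv[...,2]>150);print('white line',np.nanmedian(W[wh],0))
mv(.4888,-.4084,.104,28.3)
E
```

```text
blue 110 27.0 0.041
green 111 -13.2 0.041
yellow 110 -53.8 0.042
white line [ 0.50041919 -0.40183254  0.09899344]
pos [ 0.4977 -0.3839  0.2645] yaw -3.3 tilt [ 0.02 -0.01] SHIFT [-0.75  2.49 16.06] TURNz -0.552 F [ 0.5 -0.9 -0.4] w 55.2 t 28.9
```

The pointer is at blue (28°), and green lies at -13°, which is 0.7 rad clockwise. I'll approach and grip the knob lightly.

```bash
python3 -m inch '[[-0.38,1.25,2,0,0,0,5.5],[-0.37,1.24,2,0,0,0,5.5],[0,0,2,0,0,-0.138,5],[0,0,2,0,0,-0.138,4.5],[0,0,2,0,0,-0.138,4.5],[0,0,2,0,0,-0.138,4.5],[0,0,2,0,0,0,4.5],[0,0,1,0,0,0,4.5],[0,0,1,0,0,0,4.5],[0,0,0,0,0,0,4.5],[0,0,0,0,0,0,4.5]]' 30
python3 - <<'E'
from h import *
mv(.4888,-.4084,.104,28.3)
p,im,d=grab('top');valves(p,im,d)
W=cloud(p,d);hsv=cv2.cvtColor(im,cv2.COLOR_RGB2HSV);bl=cv2.inRange(hsv,(105,100,50),(130,255,255));ok=(bl>0)&(W[...,2]>.24)&(W[...,2]<.3)&(W[...,1]>.3);print('sleeve',np.median(W[ok],0).round(4),rect(W[ok]))
g=(W[...,2]>.04)&(W[...,2]<.052)&(abs(W[...,0]-.447)<.06)&(abs(W[...,1]-.12)<.06);print('ring',rect(W[g]))
E
```

```text
time_s: 29.95
eef_pos: [0.4886, -0.4094, 0.1051]
eef_rot: [0.0, 0.97, 0.244, 0.0]
wrist_force: [0.2, -0.2, -0.7]
width: 0.525
gripper_force: 0.0
pos [ 0.4886 -0.4094  0.1051] yaw 28.2 tilt [ 0.04 -0.05] SHIFT [ 0.06 -0.08  0.11] TURNz -0.001 F [ 0.2 -0.2 -0.7] w 44.8 t 29.9
valve [245. 179.] rect [0.6548 0.0991] [38.2964 60.6001] -3.9252 ztop 0.0492 boss [0.6529 0.1007 0.0672]
valve [270. 181.] rect [0.6496 0.024 ] [38.8922 60.7653] -2.5793 ztop 0.049 boss [0.6482 0.0256 0.0674]
valve [295. 183.] rect [ 0.6456 -0.0504] [39.0674 60.3049] -3.6854 ztop 0.0492 boss [ 0.6443 -0.0496  0.0671]
sleeve [0.4659 0.3999 0.2623] (array([0.46629761, 0.40071533]), [13.4410400390625, 35.5976676940918], -82.45886564254761)
ring (array([0.44187311, 0.12260115]), [68.98098754882812, 69.96219635009766], -88.6799087524414)
```

Row and basket are both in place, so I'll turn the knob now.

```bash
python3 -m inch '[[0,-0.08,0,0,0,0,3],[0,0,0,0,0,0,1],[0,0,0,0,0,0,0.8],[0,0,0,0,0,0,0.8],[0,0,0,0,0,0,0.8],[0,0,0,0,0,0,0.8],[0,0,0,0,0,0.1,0.8],[0,0,0,0,0,0.1,0.8],[0,0,0,0,0,0.1,0.8],[0,0,0,0,0,0.1,0.8],[0,0,0,0,0,0.1,0.8],[0,0,0,0,0,0.1,0.8],[0,0,0,0,0,0.1,0.8],[0,0,0,0,0,0,0.8],[0,0,0,0,0,0,0.8],[0,0,0,0,0,0,0.8]]' 30
python3 -m inch '[[0,0,0,0,0,0,2.5],[0,0,0,0,0,0,4],[0,0,0,0,0,0,4],[0,0,-2,0,0,0,4],[0,0,-4,0,0,0,4],[0,0,-4,0,0,0,4],[0,0,-4,0,0,0,4],[0,0,-4,0,0,0,4],[0,0,0,0,0,0,4],[0,0,0,0,0,0,4]]'
python3 - <<'E'
from h import *
p,im,d=grab('wrist','w9');W=cloud(p,d)
f=(W[...,2]>.09)&(W[...,2]<.112)&(abs(W[...,0]-.486)<.05)&(abs(W[...,1]+.4)<.05);print('knob',f.sum(),rect(W[f]))
p,im,d=grab('top','t9');valves(p,im,d)
W=cloud(p,d);hsv=cv2.cvtColor(im,cv2.COLOR_RGB2HSV);bl=cv2.inRange(hsv,(105,100,50),(130,255,255));ok=(bl>0)&(W[...,2]>.24)&(W[...,2]<.3)&(W[...,1]>.3);print('sleeve',np.median(W[ok],0).round(4))
E
```

```text
time_s: 31.6
eef_pos: [0.488, -0.4083, 0.1051]
eef_rot: [-0.0, 0.995, -0.104, 0.0]
wrist_force: [-1.4, 3.6, 5.7]
width: 0.153
gripper_force: 33.0
time_s: 32.6
eef_pos: [0.4881, -0.4087, 0.2851]
eef_rot: [0.0, 0.995, -0.104, 0.001]
wrist_force: [-0.1, -0.5, -1.4]
width: 0.468
gripper_force: 0.0
knob 621 (array([ 0.48872089, -0.40876828]), [12.747452735900879, 50.35136413574219], -12.036033630371094)
valve [245. 179.] rect [0.6542 0.0988] [38.2547 59.6977] -2.8928 ztop 0.0495 boss [0.6531 0.1008 0.0675]
valve [270. 181.] rect [0.6496 0.0238] [38.7607 60.1172] -2.2783 ztop 0.0492 boss [0.6486 0.0256 0.0675]
valve [295. 183.] rect [ 0.6452 -0.0504] [39.185  59.9242] -3.5474 ztop 0.0492 boss [ 0.6438 -0.0496  0.0676]
sleeve [0.4659 0.3999 0.2623]
```

View pics/w9.png

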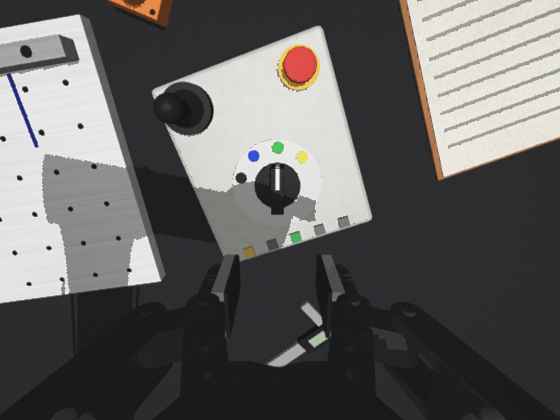

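The knob's white line at (277,180) points at the green mark at (278,147). The row and basket are unchanged and the arm is clear, so I'll hand in.

```bash
python3 -c "
from plant import robot
print(robot.finish_job())"
```

```text
the job is handed in; nothing more can be done
None
```

The job is handed in: the basket hangs on both prongs, all three brass valve bodies stand on lines 1–3 against the fence, the ring gauge was left alone, and the selector is on green; the hand-in call gave no verdict.

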